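# Turn a loose-lidded carton over for labelling

## Task

Take the two-piece carton with the loose lift-off lid out of its sloping stand, turn it over while pinching the lid shut, and set it lid-down into the empty stand, nested in the stand's V and squarely in the middle, so that its bare underside faces up for the shipping label. The lid must stay on all the way; leave the plain one-piece mailer in the other stand alone.

Things in the scene. Friction and masses are not known exactly. Their poses are not given: they have to be found in the camera images.
- carton_mid (a point): Centre of the cardboard carton (open tray + loose lift-off lid, shut: 92 x 112 x 40 mm in its x, y, z; about 0.2 kg). z points out through the lid, y along the long side. Starts in one of three identical stands, leaning: z up and away from the robot at 45 deg, x down and away at 45 deg. Underside on the stand's near slope, +x side on the far slope, -x end free. Only a pinch across the 40 mm holds both parts.
- lid_mid (a point): Centre of the lid's 3 mm top plate, axes as the carton's; shut, it lies 18.5 mm from the carton's centre along the carton's z. The lid (92 x 112 mm, skirt 20 mm deep) hangs with 1 mm play over the tray (84 x 104 x 37 mm); nothing else holds it on.
- empty_seat (a point): Seat in the empty stand: where the carton's centre lies when nested, either way up. Axes level: x away from the robot, y along the V, z up. Fixed steel stand 140 mm wide; 90 deg V whose bottom line is 18 mm beyond, 47 mm below this point, 55 mm above the bench. Near slope 75 mm, far slope 45 mm long. Near slope has a slot 70 mm wide in its middle from 22 mm above the V up, for a finger under the carton.
- mailer_mid (a point): Centre of the bystander in the third stand: a plain sealed one-piece mailer with a paper band, 84 x 118 x 26 mm (x, y, z), leaning like the carton. To be left where it is.
There are look-alikes about, which are no part of the job. What is shaped like the part that bears carton_mid but turquoise is not meant.

How it is judged:
By the outcome, as a careful person would: the job done as asked, in the order asked, and still so for the second after the job is handed in, with the robot touching nothing.
It also fails if it takes over 40 s, if anything falls off the work surface, if the arm or the gripper's body presses on something with over 40 N, if the wrist force passes 120 N, or if a joint passes its speed limit or range.

## Robot

A 6-joint arm with a two-finger parallel gripper is mounted at the origin on the work surface. World frame = base frame: x ahead of the robot, y to its left, z up, the work surface at z = 0. Lengths are in m, angles in rad, forces in N, time in s.
With the tool pointing down it reaches from about 0.375 to 0.9 m from the base axis. Payload 3.1 kg.
Tool frame: the origin (TCP) lies on the front face of the gripper's body, between the roots of the fingers; the fingertips stand 70 mm ahead of it and the grasp point (between the pads) lies 51 mm ahead of it; z points along the fingers, y is the line along which they close (so a half turn about z gives the same grasp; the last joint's range is limited). The gripper opens to 87 mm and grips with 3 to 60 N. Pads are 19 mm wide; open, the fingers measure 117 mm over their backs; the gripper's body (75 mm by 190 mm) begins 51 mm behind the grasp point.
Start: joints at [-1.323, 0.527, 1.433, -0, 1.181, -0.178], TCP at [0.258, -0.569, 0.292] pointing down, gripper open.
Joint ranges: [-3.08, 3.08], [-0.75, 2.2], [0.22, 2.44], [-1.43, 4.57], [0, 2.65], [-2.85, 2.85]. Speed limits (rad/s): [2.79, 2.79, 3.14, 3.14, 3.14, 3.14].

## Interface

Orientations are given as a unit quaternion [x, y, z, w].
In Python, from rig import robot, cams, ticket gives the robot as it stands. The module is installed in compiled form; this text tells all that it offers.
- The arm moves only by the shell command python3 -m crank 'ROWS' [FORCE]. ROWS is JSON, a list of rows, each a list of 7 numbers: the shift along the tool's x, y, z in cm, then the turn, a rotation vector about the tool's x, y, z in rad, then the closure, from 0 (fully open) to 1 (shut). A call has 1 to 5 rows; each row shifts and turns the commanded pose from where the row before left it, along the tool's axes as they then stand; what a row does not reach is not made up. A row lasts 1/8 s, in which the tool goes at most 62.5 mm and 10.7 degrees, less where a joint would pass 70% of its speed; a pose out of reach is approached as far as the arm can. A call is refused whole if a number of a shift passes 6.25 or a number of a turn 0.188, either way. A call with a gripper value outside its range is refused whole. The fingers move at their own pace and stop on an object; FORCE is the grip in N (left out, the last holds). Time passes only in rows, so rows that do not move let the fingers close. It gives the time, the measured TCP pose, the force, the opening and the grip force at its end, in the units of the state.
- robot.get_obs(): the state, without advancing time (a new reading comes with each control period).
- cams.camera(name): name is "side" or "top" or "wrist"; returns the picture (420x560x3 uint8, red, green, blue); there is no depth.
- cams.camera_info(name): a dict with "intrinsics" (3x3 intrinsics, pixels), "dist" ([k1, k2, p1, p2, k3] as OpenCV has them; the pictures are not rectified), "pose" (4x4, takes a point from camera to world coordinates). Camera axes: x right, y down, z forward; pixel columns grow to the right and rows downward; lengths in m; the calibration is good to about 2 mm. A picture is of the moment at which its call begins: read the wrist's pose just before it. camera_info takes no time and is no camera call; for the wrist camera it gives the pose at the moment of the call.
- ticket.hand_in(): hands the job in; it is judged then, once.
The state is a dict: "time": time; "q": joint angles; "joint_velocities": joint speeds; "joint_torque": joint torques, N m; "position": TCP position; "tool_rot": TCP orientation; "ft_force": force on the tool from outside, world axes, zero at the start; "moment": the same for the moment, N m; "grip_width": finger opening in m; "grip_force": force on a finger pad.
Only numpy, scipy, OpenCV 4.12 (cv2) and the standard library are available. Lean on these libraries where they do the work, as an engineer would, in place of code of your own. Each camera call takes 0.05 s, during which the arm holds its last target. There are 200 camera calls.

## Working session

There is one attempt and no reset: what is moved stays moved. The work goes in short steps, Python scripts to look and compute and a shell command to move; the robot and the scene stay as the last step left them, time stands still between calls to the robot, and variables do not carry over. Pictures are saved under pics/ and viewed, at most 10 in all, crops included, and the job is handed in when it is done.

```bash
mkdir -p pics; python3 - <<'E'
from rig import robot,cams
import cv2,numpy as np
o=robot.get_obs(); print({k:np.round(v,3).tolist() for k,v in o.items()})
for n in ("top","side"):
    im=cams.camera(n); cv2.imwrite(f"pics/{n}0.png",im[:,:,::-1])
    c=cams.camera_info(n); print(n,np.round(c["intrinsics"],1).tolist(),np.round(c["dist"],3),np.round(c["pose"],3).tolist())
E
```

```text
{'time': 0.0, 'q': [-1.323, 0.528, 1.434, -0.0, 1.181, -0.178], 'joint_velocities': [0.0, -0.001, 0.001, 0.001, -0.001, 0.001], 'joint_torque': [0.0, -44.004, -17.659, 0.063, 0.058, -0.0], 'position': [0.258, -0.569, 0.291], 'tool_rot': [0.977, 0.211, -0.0, -0.001], 'ft_force': [0.152, -0.328, -0.333], 'moment': [-0.028, 0.008, -0.043], 'grip_force': 0.0, 'grip_width': 0.087}
top [[403.5, 0.0, 275.1], [0.0, 403.5, 210.6], [0.0, 0.0, 1.0]] [-0.093  0.     0.     0.     0.   ] [[0.018, -0.989, 0.144, 0.485], [-1.0, -0.017, 0.009, 0.086], [-0.006, -0.144, -0.99, 1.083], [0.0, 0.0, 0.0, 1.0]]
side [[394.2, 0.0, 276.9], [0.0, 394.2, 213.2], [0.0, 0.0, 1.0]] [-0.009  0.     0.     0.     0.   ] [[-0.92, -0.198, 0.338, 0.307], [-0.391, 0.442, -0.807, 0.891], [0.011, -0.875, -0.484, 0.595], [0.0, 0.0, 0.0, 1.0]]
```

View pics/top0.png

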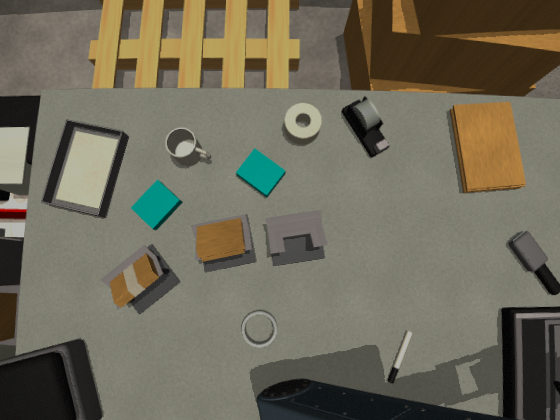

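View pics/side0.png

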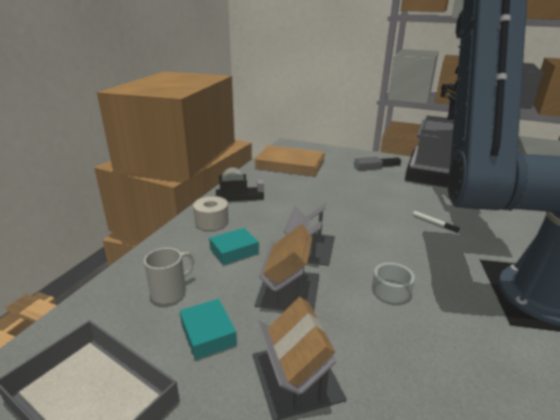

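The carton is at (222,240) in the top picture, the empty stand at (296,236) with its slot visible, and the mailer with its band at (135,280). In the side picture the carton is at (287,260), the empty stand at (305,230) and the mailer at (297,345). I'll zoom in on the carton and the empty stand.

```bash
python3 - <<'E'
import cv2,numpy as np
t=cv2.imread("pics/top0.png")[200:280,180:340]; s=cv2.imread("pics/side0.png")[190:310,240:350]
a=cv2.resize(t,None,fx=5,fy=5,interpolation=cv2.INTER_CUBIC)
cv2.imwrite("pics/c1.png",cv2.convertScaleAbs(a,alpha=1.4))
E
```

```text
(no output)
```

View pics/c1.png

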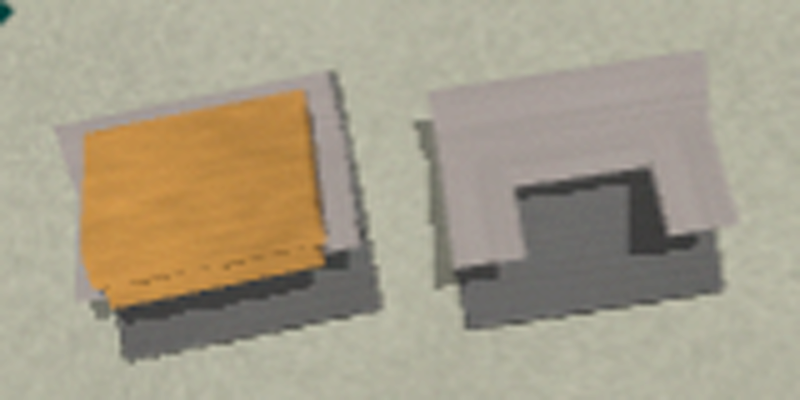

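```bash
cat > h.py <<'E'
import numpy as np,cv2
from rig import robot,cams
def ray(info,px):
    K,d,T=(np.array(info[k],float) for k in("intrinsics","dist","pose"))
    n=cv2.undistortPoints(np.array(px,float).reshape(-1,1,2),K,d)[:,0]
    v=np.c_[n,np.ones(len(n))]@T[:3,:3].T
    return T[:3,3],v
def onz(info,px,z):
    o,v=ray(info,px); z=np.broadcast_to(z,(len(v),))
    return o+v*((z-o[2])/v[:,2])[:,None]
E
python3 - <<'E'
from h import *
c=cams.camera_info("top")
f=lambda L:[((x+.5)/5-.5+180,(y+.5)/5-.5+200) for x,y in L]
for nm,L,z in [("empty far,far,near,near",[(430,92),(703,52),(458,268),(738,222)],[.0868,.0868,.108,.108]),
 ("carton stand",[(55,128),(332,70),(78,298),(360,247)],[.0868,.0868,.108,.108]),
 ("lid far",[(85,135),(303,92)],[.0833]*2),("tray near",[(115,305),(325,265)],[.120]*2)]:
    P=onz(c,f(L),z); d=P[0]-P[1]; print(nm,np.round(P*1000,1).tolist(),"len",np.round(np.linalg.norm(d)*1000,1),"yaw",np.round(np.arctan2(-d[0],d[1]),3))
    if len(P)==4:
        d2=P[2]-P[3]; y=np.arctan2(-(d+d2)[0],(d+d2)[1]); ax=np.array([np.cos(y),np.sin(y)])
        mf=(P[0]+P[1])[:2]/2; mn=(P[2]+P[3])[:2]/2
        print(" yaw",y," depth",np.linalg.norm(mf-mn),"seat from far",mf-ax*(.0318+.0184),"from near",mn+ax*(.053-.0184))
T=np.array(cams.camera_info("wrist")["pose"]); o=robot.get_obs(); 
from scipy.spatial.transform import Rotation as R
M=np.eye(4);M[:3,:3]=R.from_quat(o["tool_rot"]).as_matrix();M[:3,3]=o["position"]
print(np.round(np.linalg.inv(M)@T,3), cams.camera_info("wrist")["intrinsics"][0][0])
E
```

```text
empty far,far,near,near [[611.3, 118.0, 86.8], [633.7, -17.9, 86.8], [523.5, 102.0, 108.0], [547.8, -32.8, 108.0]] len 137.7 yaw 0.163
 yaw 0.17096914504006416  depth 0.08824803036490735 seat from far [0.57306801 0.04149556] from near [0.56974331 0.04049174]
carton stand [[590.0, 304.9, 86.8], [621.6, 167.1, 86.8], [505.5, 285.3, 108.0], [532.7, 149.5, 108.0]] len 141.3 yaw 0.225
 yaw 0.21180867447391533  depth 0.08866491988962799 seat from far [0.5567085  0.22543813] from near [0.55291924 0.2246755 ]
lid far [[587.1, 290.3, 83.3], [610.7, 181.6, 83.3]] len 111.2 yaw 0.213
tray near [[502.3, 264.9, 120.0], [523.3, 165.2, 120.0]] len 101.9 yaw 0.207
[[ 0.    -0.96  -0.278  0.078]
 [ 1.     0.     0.001  0.   ]
 [-0.001 -0.278  0.96  -0.091]
 [ 0.     0.     0.     1.   ]] 313.7114380987412
```

```bash
cat >> h.py <<'E'
from scipy.spatial.transform import Rotation as R, Slerp
def pose(yaw,tilt,flip=0):
    """tool z tilted `tilt` from straight down toward heading yaw; y in the vertical plane; flip: half turn about tool z"""
    b=R.from_matrix(np.array([[0,1,0],[1,0,0],[0,0,-1.]]))
    return R.from_euler('z',yaw)*R.from_euler('y',-tilt)*b*R.from_euler('z',flip)
def plan(p1,R1,n,p0=None,R0=None):
    o=robot.get_obs(); p0=o["position"] if p0 is None else p0; R0=R.from_quat(o["tool_rot"]) if R0 is None else R0
    p0,p1=np.array(p0),np.array(p1); w=(R0.inv()*R1).as_rotvec()
    print("total turn",np.round(w,3),"shift world",np.round(p1-p0,4))
    for i in range(n):
        Ri=R0*R.from_rotvec(w*i/n); print(np.round(Ri.inv().apply((p1-p0)/n)*100,2).tolist(),np.round(w/n,4).tolist())
E
python3 -c "
from h import *
plan([.50,.15,.36],pose(.19,0),15)"
```

```text
total turn [-1.000e-03 -2.000e-03 -1.335e+00] shift world [0.2419 0.7187 0.0686]
[3.45, -3.7, -0.45] [-0.0001, -0.0001, -0.089]
[3.76, -3.38, -0.45] [-0.0001, -0.0001, -0.089]
[4.05, -3.03, -0.45] [-0.0001, -0.0001, -0.089]
[4.3, -2.66, -0.45] [-0.0001, -0.0001, -0.089]
[4.52, -2.26, -0.45] [-0.0001, -0.0001, -0.089]
[4.7, -1.85, -0.45] [-0.0001, -0.0001, -0.089]
[4.85, -1.43, -0.45] [-0.0001, -0.0001, -0.089]
[4.96, -0.99, -0.45] [-0.0001, -0.0001, -0.089]
[5.03, -0.55, -0.45] [-0.0001, -0.0001, -0.089]
[5.05, -0.1, -0.46] [-0.0001, -0.0001, -0.089]
[5.04, 0.35, -0.46] [-0.0001, -0.0001, -0.089]
[4.99, 0.8, -0.46] [-0.0001, -0.0001, -0.089]
[4.9, 1.24, -0.46] [-0.0001, -0.0001, -0.089]
[4.77, 1.67, -0.46] [-0.0001, -0.0001, -0.089]
[4.6, 2.09, -0.46] [-0.0001, -0.0001, -0.089]
```

```bash
cat > log.py <<'E'
from rig import robot; import json,numpy as np
o=robot.get_obs(); open("log.jsonl","a").write(json.dumps([list(map(float,o[k])) for k in("q","position","tool_rot","ft_force")])+"\n")
print(round(o["time"],2),"q",np.round(o["q"],2).tolist(),"p",np.round(o["position"],4).tolist(),"F",np.round(o["ft_force"],1).tolist(),"w",round(float(o["grip_width"]),4))
E
python3 log.py
python3 -m crank '[[3.45,-3.7,-0.45,0,0,-0.089,0],[3.75,-3.4,-0.45,0,0,-0.089,0],[4.05,-3.05,-0.45,0,0,-0.089,0],[4.3,-2.65,-0.45,0,0,-0.089,0],[4.5,-2.25,-0.45,0,0,-0.089,0]]'; python3 log.py
python3 -m crank '[[4.7,-1.85,-0.45,0,0,-0.089,0],[4.85,-1.45,-0.45,0,0,-0.089,0],[4.95,-1.0,-0.45,0,0,-0.089,0],[5.05,-0.55,-0.45,0,0,-0.089,0],[5.05,-0.1,-0.45,0,0,-0.089,0]]' >/dev/null; python3 log.py
python3 -m crank '[[5.05,0.35,-0.45,0,0,-0.089,0],[5.0,0.8,-0.45,0,0,-0.089,0],[4.9,1.25,-0.45,0,0,-0.089,0],[4.75,1.65,-0.45,0,0,-0.089,0],[4.6,2.1,-0.45,0,0,-0.089,0]]'>/dev/null; python3 log.py
python3 -m crank '[[0,0,0,0,0,0,0]]'; python3 log.py
python3 - <<'E'
from h import *
import pickle
i=cams.camera_info("wrist"); im=cams.camera("wrist"); pickle.dump(i,open("w1.pkl","wb"))
cv2.imwrite("pics/w1.png",im[:,:,::-1])
E
```

```text
0.1 q [-1.32, 0.53, 1.43, -0.0, 1.18, -0.18] p [0.2581, -0.5687, 0.2914] F [-0.2, -0.2, -0.4] w 0.0871
time: 0.72
position: [0.3387, -0.3278, 0.3146]
tool_rot: [0.906, 0.423, 0.0, -0.0]
ft_force: [-0.0, 0.4, -0.1]
grip_width: 0.0871
grip_force: 0.0
0.72 q [-1.01, 0.29, 1.78, 0.0, 1.07, -0.31] p [0.3387, -0.3278, 0.3146] F [-0.0, 0.4, -0.1] w 0.0871
1.35 q [-0.47, 0.2, 1.84, 0.0, 1.11, -0.22] p [0.419, -0.088, 0.3373] F [0.8, 0.0, 0.1] w 0.0872
1.98 q [0.08, 0.31, 1.6, -0.0, 1.23, -0.11] p [0.4996, 0.1514, 0.3596] F [0.6, -0.6, -0.4] w 0.0871
time: 2.1
position: [0.5001, 0.1526, 0.3597]
tool_rot: [0.635, 0.773, 0.001, 0.0]
ft_force: [-0.2, -0.5, -0.7]
grip_width: 0.087
grip_force: 0.0
2.1 q [0.08, 0.31, 1.6, 0.0, 1.23, -0.11] p [0.5001, 0.1526, 0.3597] F [-0.2, -0.5, -0.7] w 0.087
```

View pics/w1.png

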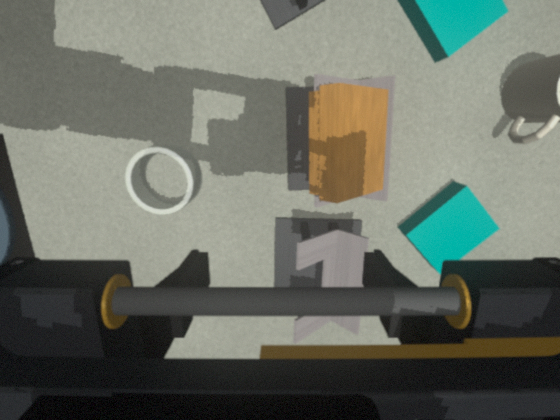

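The wrist picture shows the carton at (348,138) with its stand around it. The gripper hides the empty stand at (330,285), so I'll sidestep to look at that one.

```bash

python3 -m crank '[[-5.5,0,0,0,0,0,0],[-5.5,0,0,0,0,0,0],[-5.5,0,0,0,0,0,0],[0,0,0,0,0,0,0],[0,0,0,0,0,0,0]]'>/dev/null; python3 log.py
python3 - <<'E'
from h import *
import pickle
i=cams.camera_info("wrist"); im=cams.camera("wrist"); pickle.dump(i,open("w2.pkl","wb"))
cv2.imwrite("pics/w2.png",im[:,:,::-1])
a=cv2.imread("pics/w1.png")[60:220,270:410]; b=im[60:220,270:410,::-1]
c=cv2.resize(np.hstack([a,b]),None,fx=2.85,fy=2.85,interpolation=cv2.INTER_CUBIC)
cv2.imwrite("pics/c2.png",cv2.convertScaleAbs(c,alpha=1.5)); print(c.shape)
E
```

```text
2.77 q [-0.24, 0.32, 1.58, 0.0, 1.24, -0.42] p [0.5297, -0.0131, 0.3593] F [-0.0, 0.6, 1.2] w 0.0867
(456, 798, 3)
```

View pics/c2.png

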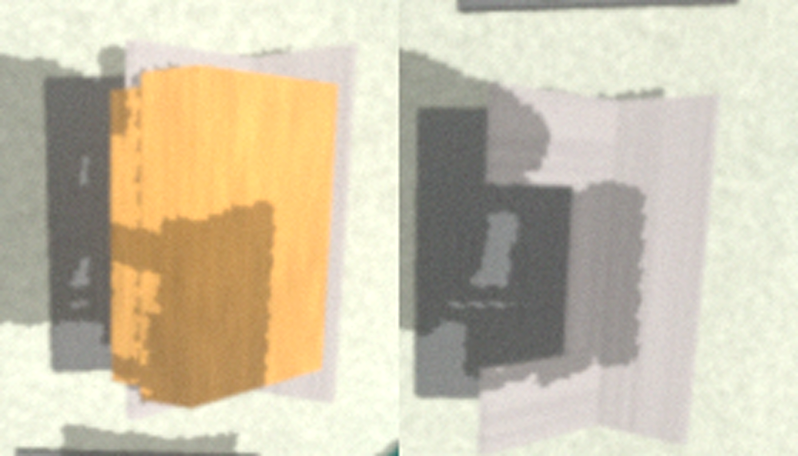

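The left crop is the carton, with its far lid edge at (338,85)-(323,370) and near lid edge at (192,66)-(192,405). The right crop is the empty stand, with its near edge at (485,88)-(480,452), far edge at (716,95)-(686,442) and slot end at (572,187)-(562,352).

```bash
python3 - <<'E'
from h import *
import pickle,json
from scipy.optimize import least_squares
f=lambda L,dx:[((x-dx+.5)/2.85-.5+270,(y+.5)/2.85-.5+60) for x,y in L]
# (pixel, along-x offset from seat, height): pairs
def fit(w,dx,rows):
    c=pickle.load(open(w,"rb")); res=[]
    for nm,a,b,off,h,ln in rows:
        P=onz(c,f([a,b],dx),h); d=P[0]-P[1]; y=np.arctan2(-d[0],d[1]); ax=np.array([np.cos(y),np.sin(y)])
        print(nm,"len",round(np.linalg.norm(d)*1e3,1),ln,"yaw",round(y,3),"seat",np.round((P[0]+P[1])[:2]*500-ax*off*1e3,1))
fit("w1.pkl",0,[("lidfar",(338,85),(323,370),.0467,.0833,112),("lidnear",(192,66),(192,405),-.0184,.1483,112),("tray",(110,90),(110,380),-.0438,.117,104),
 ("st near",(125,42),(128,415),-.0346,.108,140),("st far",(355,45),(333,400),.0502,.0868,140)])
fit("w2.pkl",399,[("near",(485,88),(480,452),-.0346,.108,140),("V",(615,97),(600,425),.0184,.055,140),("far",(716,95),(686,442),.0502,.0868,140),("slot",(572,187),(562,352),.0028,.0706,70)])
# kinematics
D=[json.loads(l) for l in open("log.jsonl")]
def ori(q): return R.from_euler('ZYZYZ',[0]*5) if 0 else R.from_euler('z',q[0])*R.from_euler('y',q[1]+q[2])*R.from_euler('z',q[3])*R.from_euler('y',q[4])*R.from_euler('z',q[5]+np.pi/2)
def fk(q,k):
    a1,h,L2,L3,e,lat,d6=k
    v=R.from_euler('y',q[1]).apply([0,0,L2])+R.from_euler('y',q[1]+q[2]).apply([e,0,L3])+[a1,lat,h]
    return R.from_euler('z',q[0]).apply(v)+ori(q).apply([0,0,d6])
print("ori err",[round((ori(q).inv()*R.from_quat(r)).magnitude(),3) for q,p,r,_ in D])
s=least_squares(lambda k:np.r_[np.concatenate([fk(q,k)-p for q,p,r,_ in D]),1e-3*(k-[0,.2,.4,.4,0,.1,.2])],[0,.2,.4,.4,0,.1,.2])
print("k",np.round(s.x,4),"res",np.abs(s.fun[:-7]).max())
E
```

```text
lidfar len 111.6 112 yaw 0.225 seat [556.5 223.7]
lidnear len 109.7 112 yaw 0.239 seat [555.3 225.1]
tray len 103.3 104 yaw 0.214 seat [555.9 224.4]
st near len 136.2 140 yaw 0.228 seat [553.5 224.7]
st far len 137.5 140 yaw 0.22 seat [556.9 225. ]
near len 135.8 140 yaw 0.185 seat [570.3  39.5]
V len 140.6 140 yaw 0.19 seat [573.7  40. ]
far len 137.6 140 yaw 0.176 seat [573.9  40. ]
slot len 68.1 70 yaw 0.163 seat [569.7  39.5]
ori err [0.0, 0.0, 0.0, 0.0, 0.0, 0.0]
k [0.     0.2578 0.5879 0.3917 0.1141 0.111  0.2193] res 2.3783731097459793e-05
```

```bash
cat > kin.py <<'E'
from h import *
import json
from scipy.optimize import least_squares
def ori(q): return R.from_euler('z',q[0])*R.from_euler('y',q[1]+q[2])*R.from_euler('z',q[3])*R.from_euler('y',q[4])*R.from_euler('z',q[5]+np.pi/2)
def fk(q,k):
    a1,h,L2,L3,e,lat,d6=k
    v=R.from_euler('y',q[1]).apply([0,0,L2])+R.from_euler('y',q[1]+q[2]).apply([e,0,L3])+[a1,lat,h]
    return R.from_euler('z',q[0]).apply(v)+ori(q).apply([0,0,d6])
def cal():
    D=[json.loads(l) for l in open("log.jsonl")]; k0=np.array([0,.2,.4,.4,0,.1,.2])
    s=least_squares(lambda k:np.r_[np.concatenate([fk(q,k)-p for q,p,r,_ in D]),1e-4*(k-k0)],k0); print("k",np.round(s.x,4),"res",np.abs(s.fun[:-7]).max()); return s.x
def ik(p,Rt,k,q0):
    s=least_squares(lambda q:np.r_[fk(q,k)-p,.3*(ori(q).inv()*Rt).as_rotvec()],q0); return s.x,np.linalg.norm(s.fun)
LO=[-3.08,-.75,.22,-1.43,0,-2.85];HI=[3.08,2.2,2.44,4.57,2.65,2.85]
C=np.array([.5558,.2245,.102]);YC=.222;E=np.array([.572,.040,.102]);YE=.178
def tcp(c,Rt,back): return c-Rt.apply([0,0,back])
E
python3 - <<'E'
from kin import *
k=cal(); q0=[.1,.3,1.6,0,.4,0]
for nm,c,y in(("carton",C,YC),("empty",E,YE)):
  for fl in(0,np.pi,-np.pi):
    for b in(.059,.16):
      Rt=pose(y,np.pi/4,fl); q,e=ik(tcp(c,Rt,b),Rt,k,np.array(q0)+[0,0,0,0,0,-fl*.8]); print(nm,round(fl,2),b,np.round(q,2),round(e,5))
E
```

```text
k [0.     0.274  0.588  0.3917 0.1141 0.111  0.2355] res 3.3615012440257885e-07
carton 0 0.059 [ 0.18  0.71  2.16 -0.05 -0.52  0.02] 0.0
carton 0 0.16 [ 0.18  0.5   2.3  -0.08 -0.45  0.04] 0.0
carton 3.14 0.059 [ 0.18  0.71  2.16 -0.05 -0.52 -3.12] 0.0
carton 3.14 0.16 [ 0.18  0.5   2.3  -0.08 -0.45 -3.11] 0.0
carton -3.14 0.059 [ 0.18  0.71  2.16 -0.05 -0.52  3.16] 0.0
carton -3.14 0.16 [ 0.18  0.5   2.3  -0.08 -0.45  3.18] 0.0
empty 0 0.059 [-0.3   0.72  2.23 -0.59 -0.62  0.15] 0.0
empty 0 0.16 [-0.42  0.5   2.37 -0.81 -0.58  0.27] 0.0
empty 3.14 0.059 [-0.3   0.72  2.23 -0.59 -0.62 -2.99] 0.0
empty 3.14 0.16 [-0.42  0.5   2.37 -0.81 -0.58 -2.87] 0.0
empty -3.14 0.059 [-0.3   0.72  2.23 -0.59 -0.62  3.29] 0.0
empty -3.14 0.16 [-0.42  0.5   2.37 -0.81 -0.58  3.41] 0.0
```

```bash
cat >> kin.py <<'E'
def tool(c,yaw,fl,phi,gx=.011,up=0,gy=0):
    A=pose(yaw,np.pi/4,fl); Rt=A*R.from_rotvec([0,phi,0])
    return c+A.apply([gy,0,-gx])-Rt.apply([0,0,.051])+[0,0,up],Rt
E
python3 - <<'E'
from kin import *
k=cal()
for phi in(-.4,-.3,-.2,0,.2,.3,.4):
  for nm,c,y,fl,q6 in(("carton",C,YC,np.pi,0.),("empty-",E,YE,0,-2.9),("empty+",E,YE,0,3.2)):
   for up in(0,.12):
      p,Rt=tool(c,y,fl,phi,up=up); q,e=ik(p,Rt,k,[.1,.6,2.1,2.8,.5,q6]); print(phi,nm,up,np.round(q,2),round(e,5), "" if (q>LO).all() and (q<HI).all() else "OUT")
E
```

```text
k [0.     0.274  0.588  0.3917 0.1141 0.111  0.2355] res 3.3615012440257885e-07
-0.4 carton 0 [-0.1   0.75  2.16  2.09  0.72  0.64] 0.0 
-0.4 carton 0.12 [-0.1   0.45  2.09  1.64  0.61  1.21] 0.0 
-0.4 empty- 0 [ 0.01  0.75  2.2   3.59  0.69 -3.62] 0.0 OUT
-0.4 empty- 0.12 [ 0.01  0.43  2.14  3.99  0.38 -4.08] 0.0 OUT
-0.4 empty+ 0 [0.01 0.75 2.2  3.59 0.69 2.67] 0.0 
-0.4 empty+ 0.12 [0.01 0.43 2.14 3.99 0.38 2.21] 0.0 
-0.3 carton 0 [-0.04  0.73  2.17  2.29  0.66  0.53] 0.0 
-0.3 carton 0.12 [-0.04  0.43  2.1   1.75  0.48  1.16] 0.0 
-0.3 empty- 0 [-0.07  0.74  2.23  3.35  0.65 -3.48] 0.0 OUT
-0.3 empty- 0.12 [-0.07  0.41  2.15  3.62  0.27 -3.78] 0.0 OUT
-0.3 empty+ 0 [-0.07  0.74  2.23  3.35  0.65  2.81] 0.0 
-0.3 empty+ 0.12 [-0.07  0.41  2.15  3.62  0.27  2.51] 0.0 
-0.2 carton 0 [0.03 0.72 2.18 2.53 0.6  0.39] 0.0 
-0.2 carton 0.12 [0.03 0.41 2.11 1.92 0.35 1.06] 0.0 
-0.2 empty- 0 [-0.15  0.73  2.24  3.09  0.63 -3.32] 0.0 OUT
-0.2 empty- 0.12 [-0.15  0.39  2.16  2.99  0.22 -3.22] 0.0 OUT
-0.2 empty+ 0 [-0.15  0.73  2.24  3.09  0.63  2.96] 0.0 OUT
-0.2 empty+ 0.12 [-0.15  0.39 
[... 718 characters left out ...]
carton 0 [ 0.4   0.73  2.07  4.    0.57 -0.63] 0.0 
0.3 carton 0.12 [ 0.4   0.46  2.01  4.57  0.43 -1.28] 0.0 
0.3 empty- 0 [-0.48  0.73  2.16  1.83  0.73 -2.52] 0.0 
0.3 empty- 0.12 [-0.48  0.43  2.09  1.41  0.72 -1.96] 0.0 
0.3 empty+ 0 [-0.48  0.73  2.16  1.83  0.73  3.76] 0.0 OUT
0.3 empty+ 0.12 [-0.48  0.43  2.09  1.41  0.72  4.32] 0.0 OUT
0.4 carton 0 [ 0.45  0.75  2.03  4.23  0.64 -0.8 ] 0.0 
0.4 carton 0.12 [ 0.45  0.49  1.97  4.69  0.56 -1.35] 0.0 OUT
0.4 empty- 0 [-0.53  0.75  2.11  1.65  0.8  -2.4 ] 0.0 
0.4 empty- 0.12 [-0.53  0.46  2.05  1.32  0.84 -1.92] 0.0 
0.4 empty+ 0 [-0.53  0.75  2.11  1.65  0.8   3.88] 0.0 OUT
0.4 empty+ 0.12 [-0.53  0.46  2.05  1.32  0.84  4.36] 0.0 OUT
```

```bash
cat >> kin.py <<'E'
def rows(Q,k):
    """joint waypoints -> tool-frame rows"""
    P=[(fk(q,k),ori(q)) for q in Q]
    for (a,A),(b,B) in zip(P,P[1:]): 
        w=(A.inv()*B).as_rotvec(); print(np.round(A.inv().apply(b-a)*100,2).tolist(),np.round(w,3).tolist(),round(np.linalg.norm(w),3),"z",np.round(b,3).tolist())
E
python3 - <<'E'
from kin import *
k=cal(); np.save("k.npy",k)
p,Rt=tool(C,YC,np.pi,.2)
for r in(.0,.04,.07,.085):
    pp=p-Rt.apply([0,0,r]); q,e=ik(pp,Rt,k,[.33,.6,2.1,4.,.5,-.5]); print(r,np.round(q,2),e,np.round(pp,3))
q0=np.array(robot.get_obs()["q"]); n=26
Q=[q0+(q-q0)*s for s in np.linspace(0,1,n+1)]
rows(Q,k)
E
```

```text
k [0.     0.274  0.588  0.3917 0.1141 0.111  0.2355] res 3.3615012440257885e-07
0.0 [ 0.33  0.72  2.11  3.72  0.53 -0.43] 2.0381359836331244e-13 [0.512 0.225 0.145]
0.04 [ 0.36  0.65  2.16  3.78  0.51 -0.47] 2.0236519518297303e-08 [0.483 0.227 0.173]
0.07 [ 0.38  0.59  2.19  3.85  0.49 -0.52] 3.969428809680094e-09 [0.461 0.228 0.194]
0.085 [ 0.4   0.56  2.2   3.89  0.48 -0.56] 4.909606720038875e-15 [0.45  0.228 0.204]
[4.4, 1.26, 1.02] [-0.053, 0.129, 0.024] 0.142 z [0.534, 0.033, 0.349]
[4.17, 1.03, 1.17] [-0.049, 0.127, 0.033] 0.14 z [0.537, 0.077, 0.344]
[3.9, 0.8, 1.28] [-0.047, 0.124, 0.042] 0.139 z [0.541, 0.119, 0.342]
[3.59, 0.59, 1.36] [-0.045, 0.119, 0.051] 0.137 z [0.544, 0.158, 0.344]
[3.26, 0.4, 1.39] [-0.043, 0.114, 0.06] 0.136 z [0.547, 0.193, 0.348]
[2.89, 0.23, 1.39] [-0.043, 0.109, 0.069] 0.136 z [0.551, 0.224, 0.355]
[2.51, 0.1, 1.34] [-0.043, 0.103, 0.077] 0.135 z [0.555, 0.251, 0.363]
[2.12, 0.0, 1.26] [-0.044, 0.096, 0.084] 0.135 z [0.56, 0.274, 0.371]
[1.72, -0.05, 1.15] [-0.045, 0.089, 0.09] 0.134 z [0.565, 0.292, 0.379]
[1.33, -0.06, 1.01] [-0.047, 0.081, 0.0
[... 497 characters left out ...]
, 0.036, 0.112] 0.138 z [0.591, 0.311, 0.368]
[-0.85, 1.31, -0.47] [-0.075, 0.032, 0.112] 0.138 z [0.587, 0.303, 0.354]
[-0.92, 1.6, -0.62] [-0.079, 0.029, 0.11] 0.139 z [0.581, 0.293, 0.339]
[-0.93, 1.89, -0.74] [-0.082, 0.027, 0.109] 0.139 z [0.571, 0.284, 0.321]
[-0.9, 2.18, -0.83] [-0.085, 0.026, 0.107] 0.139 z [0.558, 0.273, 0.302]
[-0.81, 2.45, -0.9] [-0.087, 0.025, 0.106] 0.139 z [0.542, 0.263, 0.282]
[-0.68, 2.69, -0.94] [-0.089, 0.025, 0.104] 0.139 z [0.523, 0.254, 0.262]
[-0.51, 2.91, -0.95] [-0.09, 0.026, 0.102] 0.139 z [0.501, 0.244, 0.242]
[-0.31, 3.08, -0.94] [-0.09, 0.028, 0.101] 0.138 z [0.477, 0.236, 0.223]
[-0.08, 3.21, -0.9] [-0.089, 0.03, 0.1] 0.138 z [0.45, 0.228, 0.204]
```

```bash
python3 - <<'E'
from kin import *
k=np.load("k.npy")
p,Rt=tool(C,YC,np.pi,.2); p=p-Rt.apply([0,0,.085])
for d in([0,0,.04],[0,0,.07],[-.03,0,.04],[-.03,0,.07]):
    q,e=ik(p+d,Rt,k,[.33,.6,2.1,4.,.5,-.5]); print(d,np.round(q,2),e)
q,e=ik(p+[0,0,.05],Rt,k,[.33,.6,2.1,4.,.5,-.5])
q0=np.array(robot.get_obs()["q"]); n=25
rows([q0+(q-q0)*s for s in np.linspace(0,1,n+1)],k)
E
```

```text
[0, 0, 0.04] [ 0.4   0.45  2.17  4.11  0.39 -0.8 ] 4.487000273063413e-11
[0, 0, 0.07] [ 0.4   0.37  2.14  4.35  0.34 -1.06] 1.933675859594947e-09
[-0.03, 0, 0.04] [ 0.43  0.43  2.23  4.09  0.43 -0.74] 1.3128176748215048e-10
[-0.03, 0, 0.07] [ 0.43  0.35  2.2   4.32  0.38 -1.  ] 7.051638569780007e-09
[4.74, 1.55, 0.68] [-0.07, 0.14, 0.016] 0.157 z [0.536, 0.037, 0.353]
[4.5, 1.36, 0.86] [-0.068, 0.136, 0.026] 0.155 z [0.542, 0.085, 0.351]
[4.21, 1.16, 0.99] [-0.067, 0.132, 0.037] 0.152 z [0.548, 0.129, 0.355]
[3.88, 0.97, 1.08] [-0.066, 0.126, 0.047] 0.15 z [0.553, 0.169, 0.363]
[3.52, 0.79, 1.12] [-0.065, 0.12, 0.057] 0.148 z [0.559, 0.205, 0.373]
[3.12, 0.62, 1.11] [-0.065, 0.113, 0.067] 0.147 z [0.565, 0.235, 0.386]
[2.71, 0.48, 1.06] [-0.066, 0.105, 0.076] 0.145 z [0.572, 0.261, 0.4]
[2.28, 0.38, 0.96] [-0.067, 0.097, 0.084] 0.144 z [0.578, 0.28, 0.414]
[1.84, 0.31, 0.83] [-0.068, 0.087, 0.091] 0.144 z [0.585, 0.295, 0.427]
[1.41, 0.28, 0.66] [-0.07, 0.078, 0.098] 0.143 z [0.592, 0.304, 0.438]
[0.98, 0.3, 0.47] [-0.072, 0.069, 0.103] 0.143 z [0.598, 0.309, 0.446]
[0.58, 0.36, 0.27
[... 304 characters left out ...]
25, 0.116] 0.145 z [0.608, 0.284, 0.433]
[-0.95, 1.3, -0.71] [-0.087, 0.018, 0.116] 0.146 z [0.603, 0.275, 0.419]
[-1.12, 1.58, -0.84] [-0.089, 0.013, 0.115] 0.147 z [0.594, 0.265, 0.402]
[-1.24, 1.86, -0.95] [-0.091, 0.008, 0.115] 0.147 z [0.583, 0.255, 0.383]
[-1.3, 2.14, -1.02] [-0.093, 0.004, 0.114] 0.147 z [0.568, 0.247, 0.362]
[-1.3, 2.41, -1.06] [-0.094, 0.001, 0.113] 0.147 z [0.55, 0.24, 0.34]
[-1.26, 2.66, -1.07] [-0.095, -0.001, 0.112] 0.147 z [0.528, 0.234, 0.318]
[-1.17, 2.88, -1.05] [-0.095, -0.002, 0.112] 0.146 z [0.505, 0.23, 0.295]
[-1.04, 3.07, -1.0] [-0.094, -0.002, 0.111] 0.146 z [0.478, 0.228, 0.274]
[-0.87, 3.2, -0.93] [-0.092, -0.002, 0.111] 0.145 z [0.45, 0.228, 0.254]
```

```bash

python3 -m crank '[[4.75,1.55,0.7,-0.07,0.14,0.016,0.27],[4.5,1.35,0.85,-0.068,0.136,0.026,0.27],[4.2,1.15,1.0,-0.067,0.132,0.037,0.27],[3.9,0.95,1.1,-0.066,0.126,0.047,0.27],[3.5,0.8,1.1,-0.065,0.12,0.057,0.27]]' >/dev/null; python3 log.py
python3 -m crank '[[3.1,0.6,1.1,-0.065,0.113,0.067,0.27],[2.7,0.5,1.05,-0.066,0.105,0.076,0.27],[2.3,0.4,0.95,-0.067,0.097,0.084,0.27],[1.85,0.3,0.85,-0.068,0.087,0.091,0.27],[1.4,0.3,0.65,-0.07,0.078,0.098,0.27]]' >/dev/null; python3 log.py
```

```text
3.45 q [-0.1, 0.34, 1.7, 0.84, 1.06, -0.52] p [0.5583, 0.2076, 0.3737] F [0.1, 0.4, -0.2] w 0.0638
4.08 q [0.02, 0.36, 1.82, 1.68, 0.89, -0.6] p [0.5913, 0.3059, 0.4379] F [-0.0, -0.1, -0.4] w 0.0635
```

Tracking is exact, so I continue.

```bash

python3 -m crank '[[1.0,0.3,0.45,-0.072,0.069,0.103,0.27],[0.6,0.35,0.25,-0.074,0.059,0.107,0.27],[0.2,0.45,0.05,-0.077,0.05,0.111,0.27],[-0.15,0.6,-0.15,-0.079,0.041,0.113,0.27],[-0.45,0.8,-0.35,-0.082,0.033,0.115,0.27]]' >/dev/null; python3 log.py
python3 -m crank '[[-0.75,1.05,-0.55,-0.085,0.025,0.116,0.27],[-0.95,1.3,-0.7,-0.087,0.018,0.116,0.27],[-1.1,1.6,-0.85,-0.089,0.013,0.115,0.27],[-1.25,1.85,-0.95,-0.091,0.008,0.115,0.27],[-1.3,2.15,-1.0,-0.093,0.004,0.114,0.27]]' >/dev/null; python3 log.py
python3 -m crank '[[-1.3,2.4,-1.05,-0.094,0,0.113,0.27],[-1.25,2.65,-1.05,-0.095,0,0.112,0.27],[-1.15,2.9,-1.05,-0.095,-0.002,0.112,0.27],[-1.05,3.05,-1.0,-0.094,-0.002,0.111,0.27],[-0.85,3.2,-0.95,-0.092,-0.002,0.111,0.27]]' >/dev/null
python3 -m crank '[[0,0,0,0,0,0,0.27]]' >/dev/null; python3 log.py
python3 - <<'E'
from kin import *
cal()
p,Rt=tool(C,YC,np.pi,.2); plan(p-Rt.apply([0,0,.085]),Rt,2)
i=cams.camera_info("wrist"); im=cams.camera("wrist"); np.save("w3.npy",i["pose"])
cv2.imwrite("pics/w3.png",im[:,:,::-1])
E
```

```text
4.7 q [0.15, 0.38, 1.93, 2.51, 0.72, -0.69] p [0.609, 0.2949, 0.4436] F [0.3, -0.2, 0.3] w 0.0636
5.33 q [0.27, 0.4, 2.05, 3.35, 0.54, -0.78] p [0.5667, 0.2478, 0.3622] F [-0.1, 0.5, -0.4] w 0.0633
6.08 q [0.4, 0.42, 2.16, 4.18, 0.37, -0.88] p [0.4491, 0.229, 0.2546] F [0.3, -0.4, 0.0] w 0.0634
k [0.     0.2742 0.588  0.3917 0.1141 0.111  0.2358] res 6.496848059533988e-09
total turn [0.001 0.004 0.004] shift world [ 0.0012 -0.0006 -0.0506]
[-0.32, 1.75, 1.8] [0.0006, 0.0018, 0.0022]
[-0.32, 1.75, 1.8] [0.0006, 0.0018, 0.0022]
```

View pics/w3.png

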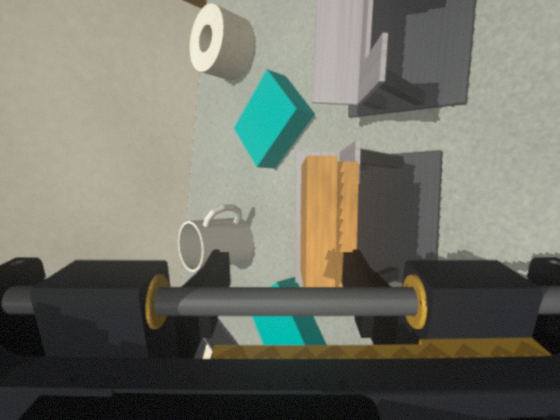

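The picture shows the carton end at (345,220), midway between the fingers and below them. The stand has a clear slot and open space under it. I'll go down, then forward along the tool axis.

```bash

python3 -m crank '[[-0.3,1.75,1.8,0,0.002,0.002,0.27],[-0.3,1.75,1.8,0,0.002,0.002,0.27],[0,0,0,0,0,0,0.27]]' >/dev/null; python3 log.py
python3 -m crank '[[0,0,2.0,0,0,0,0.27],[0,0,2.0,0,0,0,0.27],[0,0,0,0,0,0,0.27]]'>/dev/null; python3 log.py
python3 - <<'E'
from kin import *
p,Rt=tool(C,YC,np.pi,.2); plan(p,Rt,2)
im=cams.camera("wrist"); a=im[100:350,180:460,::-1]; cv2.imwrite("pics/w4.png",cv2.convertScaleAbs(cv2.resize(a,None,fx=2.3,fy=2.3),alpha=1.5))
E
```

```text
6.5 q [0.39, 0.56, 2.2, 3.89, 0.48, -0.56] p [0.4531, 0.2273, 0.2035] F [0.6, -0.2, -0.3] w 0.0635
6.88 q [0.36, 0.64, 2.16, 3.79, 0.51, -0.49] p [0.483, 0.2254, 0.1776] F [0.5, -0.6, 0.7] w 0.0636
total turn [-0.003 -0.003 -0.003] shift world [ 0.0285 -0.0005 -0.0325]
[-0.1, 0.18, 2.15] [-0.0016, -0.0016, -0.0016]
[-0.09, 0.17, 2.15] [-0.0016, -0.0016, -0.0016]
```

View pics/w4.png

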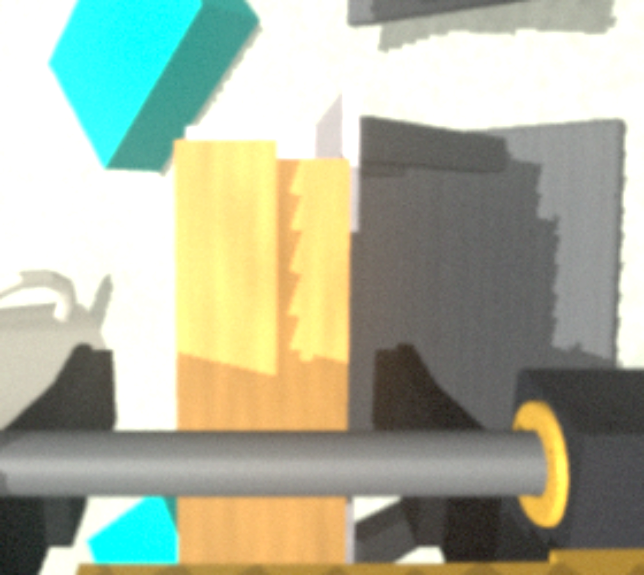

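The fingers straddle the carton: their inner faces are at x≈115 and 375 and the carton spans 176–350. The planned 3.5 mm shift to the right centres it. I'll move in and close gently.

```bash

python3 -m crank '[[-0.1,0.35,0.5,-0.002,-0.002,-0.002,0.27],[-0.05,0.0,1.3,0,0,0,0.27],[-0.05,0,1.3,0,0,0,0.27],[0,0,1.2,0,0,0,0.27],[0,0,0,0,0,0,0.27]]' >/dev/null; python3 log.py
python3 -c "
from kin import *
p,Rt=tool(C,YC,np.pi,.2); plan(p,Rt,1)"
python3 -m crank '[[0,0,0,0,0,0,0.4],[0,0,0,0,0,0,0.5],[0,0,0,0,0,0,0.55],[0,0,0,0,0,0,0.6]]' 6; python3 log.py
```

```text
7.55 q [0.33, 0.72, 2.11, 3.72, 0.53, -0.43] p [0.5105, 0.2247, 0.1432] F [-1.0, -0.5, -0.8] w 0.0634
total turn [ 0.002 -0.001 -0.001] shift world [0.001  0.0002 0.0019]
[0.02, -0.21, -0.06] [0.0025, -0.0012, -0.0014]
time: 8.05
position: [0.5103, 0.2252, 0.1452]
tool_rot: [0.694, -0.604, 0.31, -0.24]
ft_force: [0.4, 1.3, 3.0]
grip_width: 0.0401
grip_force: 6.0
8.05 q [0.33, 0.72, 2.11, 3.72, 0.53, -0.43] p [0.5103, 0.2252, 0.1452] F [0.4, 1.3, 3.0] w 0.0401
```

```bash

python3 -m crank '[[0,0,0,0,0,0,0.6],[0,0,0,0,0,0,0.6]]' 30 >/dev/null; python3 log.py
cat >> kin.py <<'E'
def hold(p,r):
    """carton centre and rotation carried in the tool frame, from the pose at the grip"""
    Rm=R.from_quat(r); return Rm.inv().apply(C-p), Rm.inv()*pose(YC,np.pi/4,np.pi)
def place(h,up=0,y=YE,fl=0,e=E):
    Rt=pose(y,np.pi/4,fl)*h[1].inv(); return e+[0,0,up]-Rt.apply(h[0]),Rt
E
python3 - <<'E'
from kin import *
import pickle
k=cal(); o=robot.get_obs(); p,r=o["position"],R.from_quat(o["tool_rot"]); np.savez("grip.npz",p=p,r=o["tool_rot"]); h=hold(p,o["tool_rot"]); print(h[0])
cr=[np.array([sx*.056,sz*.02,sy*.046]) for sx in(-1,1) for sy in(-1,1) for sz in(-1,1)]
low=lambda q:min((fk(q,k)+ori(q).apply(h[0]+h[1].apply(c)))[2] for c in cr)
q0=np.array(o["q"])
for up in(.04,.08,.12,.14):
    qa,e=ik(np.array(p)+[0,0,up],r,k,q0); print("lift",up,np.round(qa,2),round(e,6)); q0=qa
    pe,Re=place(h,up); qe,e=ik(pe,Re,k,[-.43,.5,2.1,1.7,.65,-2.3]); print(" above E",np.round(qe,2),round(e,6))
pe,Re=place(h,0); print("at E",np.round(ik(pe,Re,k,[-.43,.7,2.2,2,.65,-2.6])[0],2))
qa,_=ik(np.array(p)+[0,0,.11],r,k,q0); pe,Re=place(h,.11); qe,_=ik(pe,Re,k,[-.43,.5,2.1,1.7,.65,-2.3])
for s in np.linspace(0,1,11):
    q=qa+(qe-qa)*s; print(round(s,1),np.round(fk(q,k),3),round(low(q),3),np.round(q[4],2))
E
```

```text
8.3 q [0.33, 0.72, 2.11, 3.72, 0.53, -0.43] p [0.5103, 0.2252, 0.1452] F [-0.7, 1.1, 5.4] w 0.0397
k [0.     0.2742 0.588  0.3917 0.1141 0.111  0.2358] res 5.349809928389959e-09
[-0.00186962 -0.00066019  0.06266207]
lift 0.04 [ 0.33  0.62  2.1   3.84  0.44 -0.57] 0.0
 above E [-0.43  0.61  2.18  1.88  0.63 -2.46] 0.0
lift 0.08 [ 0.33  0.53  2.08  4.04  0.36 -0.79] 0.0
 above E [-0.43  0.5   2.15  1.7   0.6  -2.24] 0.0
lift 0.12 [ 0.33  0.44  2.04  4.36  0.3  -1.12] 0.0
 above E [-0.43  0.4   2.12  1.51  0.6  -2.01] 0.0
lift 0.14 [ 0.33  0.39  2.03  4.56  0.28 -1.33] 0.0
 above E [-0.43  0.36  2.1   1.41  0.6  -1.89] 0.0
at E [-0.43  0.72  2.19  2.03  0.68 -2.65]
0.0 [0.51  0.225 0.255] 0.165 0.31
0.1 [0.536 0.194 0.268] 0.169 0.34
0.2 [0.557 0.166 0.281] 0.174 0.37
0.3 [0.574 0.143 0.291] 0.182 0.4
0.4 [0.586 0.122 0.299] 0.191 0.42
0.5 [0.592 0.105 0.303] 0.196 0.45
0.6 [0.593 0.089 0.302] 0.194 0.48
0.7 [0.588 0.074 0.296] 0.19 0.51
0.8 [0.576 0.058 0.286] 0.185 0.54
0.9 [0.557 0.041 0.272] 0.177 0.57
1.0 [0.531 0.022 0.256] 0.165 0.6
```

```bash
python3 - <<'E'
from kin import *
k=cal(); g=np.load("grip.npz"); h=hold(g["p"],g["r"]); r=R.from_quat(g["r"]); q0=np.array(robot.get_obs()["q"])
print("up1cm",np.round(r.inv().apply([0,0,1]),3))
qa,_=ik(g["p"]+[0,0,.11],r,k,q0); pe,Re=place(h,.11); qe,_=ik(pe,Re,k,[-.43,.5,2.1,1.7,.65,-2.3])
rows([qa+(qe-qa)*s for s in np.linspace(0,1,26)],k)
E
```

```text
k [0.     0.2742 0.588  0.3917 0.1141 0.111  0.2358] res 5.349809928389959e-09
up1cm [ 0.14  -0.708 -0.692]
[1.43, -0.9, 0.45] [0.027, 0.015, -0.124] 0.128 z [0.521, 0.212, 0.26]
[1.46, -0.68, 0.45] [0.026, 0.015, -0.125] 0.128 z [0.531, 0.2, 0.266]
[1.46, -0.46, 0.44] [0.024, 0.015, -0.125] 0.128 z [0.54, 0.188, 0.271]
[1.42, -0.25, 0.42] [0.023, 0.015, -0.125] 0.128 z [0.549, 0.177, 0.276]
[1.35, -0.05, 0.41] [0.021, 0.014, -0.125] 0.128 z [0.557, 0.166, 0.281]
[1.25, 0.13, 0.38] [0.02, 0.013, -0.125] 0.128 z [0.564, 0.156, 0.285]
[1.13, 0.29, 0.35] [0.02, 0.012, -0.125] 0.128 z [0.571, 0.147, 0.289]
[0.98, 0.43, 0.31] [0.019, 0.011, -0.125] 0.127 z [0.577, 0.138, 0.293]
[0.81, 0.54, 0.27] [0.019, 0.01, -0.125] 0.127 z [0.582, 0.13, 0.296]
[0.63, 0.62, 0.23] [0.019, 0.009, -0.125] 0.127 z [0.586, 0.122, 0.299]
[0.44, 0.67, 0.18] [0.02, 0.007, -0.125] 0.127 z [0.589, 0.115, 0.301]
[0.25, 0.69, 0.13] [0.02, 0.006, -0.124] 0.126 z [0.591, 0.108, 0.302]
[0.06, 0.67, 0.07] [0.022, 0.005, -0.124] 0.126 z [0.593, 0.101, 0.303]
[-0.13, 0.63, 0.01] [0.023, 0.004, -0.123] 0.125 z [0.593, 0.095, 0.303]
[-0.3, 0.55, -0.05] [0.025, 0.004, -0.123] 0.125 z [0.593, 0.089, 0.302]
[-0.46, 0.44, -0.11] [0.026, 0.003, -0.122] 0.125 z [0.592, 0.083, 0.3]
[-0.6, 0.3, -0.17] [0.029, 0.003, -0.121] 0.124 z [0.589, 0.077, 0.298]
[-0.71, 0.14, -0.23] [0.031, 0.004, -0.12] 0.124 z [0.586, 0.071, 0.294]
[-0.8, -0.04, -0.28] [0.033, 0.004, -0.119] 0.123 z [0.581, 0.065, 0.291]
[-0.86, -0.23, -0.34] [0.035, 0.005, -0.117] 0.123 z [0.576, 0.058, 0.286]
[-0.89, -0.43, -0.39] [0.037, 0.007, -0.116] 0.122 z [0.569, 0.052, 0.281]
[-0.88, -0.64, -0.44] [0.039, 0.009, -0.115] 0.121 z [0.561, 0.045, 0.275]
[-0.84, -0.85, -0.48] [0.041, 0.011, -0.113] 0.121 z [0.552, 0.038, 0.269]
[-0.77, -1.06, -0.52] [0.043, 0.014, -0.112] 0.12 z [0.542, 0.03, 0.263]
[-0.67, -1.25, -0.55] [0.044, 0.016, -0.11] 0.12 z [0.531, 0.022, 0.256]
```

```bash

python3 -m crank '[[0.15,-0.7,-0.7,0,0,0,0.6],[0.3,-1.55,-1.5,0,0,0,0.6],[0.4,-2.1,-2.1,0,0,0,0.6],[0.35,-1.7,-1.7,0,0,0,0.6],[0.35,-1.7,-1.6,0,0,0,0.6]]' 30; python3 log.py
python3 - <<'E'
from kin import *
g=np.load("grip.npz"); r=R.from_quat(g["r"]); plan(g["p"]+[0,0,.11],r,1)
im=cams.camera("side"); im2=cams.camera("wrist")
cv2.imwrite("pics/s5.png",np.hstack([cv2.resize(im[100:350,200:420,::-1],None,fx=1.8,fy=1.8),cv2.resize(im2[100:350,180:400,::-1],None,fx=1.8,fy=1.8)]))
E
```

```text
time: 8.93
position: [0.5084, 0.2249, 0.2539]
tool_rot: [0.695, -0.605, 0.308, -0.239]
ft_force: [0.4, -0.0, -2.2]
grip_width: 0.0395
grip_force: 30.0
8.93 q [0.33, 0.46, 2.06, 4.28, 0.3, -1.03] p [0.5084, 0.2249, 0.2539] F [0.4, -0.0, -2.2] w 0.0395
total turn [ 0.006  0.002 -0.   ] shift world [0.0019 0.0003 0.0012]
[0.0, -0.23, 0.05] [0.0064, 0.0023, -0.0001]
```

View pics/s5.png

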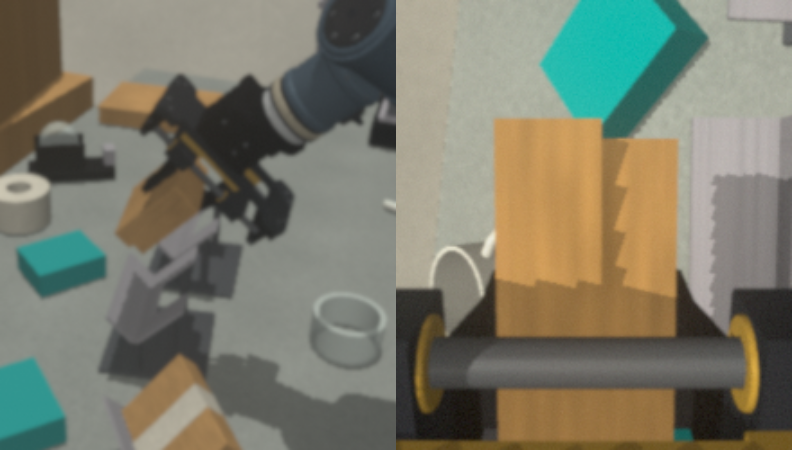

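The carton has lifted free with the lid on. It sits square between the pads, with its edges at x≈497–677 in the right-hand crop. Now I turn it over on the way to the empty stand.

```bash

python3 -m crank '[[1.45,-0.9,0.45,0.027,0.015,-0.124,0.6],[1.45,-0.7,0.45,0.026,0.015,-0.125,0.6],[1.45,-0.45,0.45,0.024,0.015,-0.125,0.6],[1.4,-0.25,0.4,0.023,0.015,-0.125,0.6],[1.35,-0.05,0.4,0.021,0.014,-0.125,0.6]]' >/dev/null; python3 log.py
python3 -m crank '[[1.25,0.15,0.4,0.02,0.013,-0.125,0.6],[1.15,0.3,0.35,0.02,0.012,-0.125,0.6],[1.0,0.45,0.3,0.019,0.011,-0.125,0.6],[0.8,0.55,0.25,0.019,0.01,-0.125,0.6],[0.65,0.6,0.25,0.019,0.009,-0.125,0.6]]' >/dev/null; python3 log.py
python3 -m crank '[[0.45,0.65,0.2,0.02,0.007,-0.125,0.6],[0.25,0.7,0.15,0.02,0.006,-0.124,0.6],[0.05,0.65,0.05,0.022,0.005,-0.124,0.6],[-0.15,0.65,0,0.023,0.004,-0.123,0.6],[-0.3,0.55,-0.05,0.025,0.004,-0.123,0.6]]' >/dev/null; python3 log.py
```

```text
9.65 q [0.18, 0.46, 2.07, 3.72, 0.36, -1.23] p [0.5552, 0.1659, 0.2772] F [0.5, -0.0, -1.7] w 0.0396
10.28 q [0.02, 0.45, 2.09, 3.18, 0.42, -1.44] p [0.5839, 0.1215, 0.295] F [-0.2, 0.6, -2.1] w 0.0397
10.9 q [-0.13, 0.44, 2.1, 2.63, 0.48, -1.64] p [0.5909, 0.0882, 0.2973] F [0.7, 0.1, -1.9] w 0.0398
```

```bash

python3 -m crank '[[-0.45,0.45,-0.1,0.026,0.003,-0.122,0.6],[-0.6,0.3,-0.15,0.029,0.003,-0.121,0.6],[-0.7,0.15,-0.25,0.031,0.004,-0.12,0.6],[-0.8,-0.05,-0.3,0.033,0.004,-0.119,0.6],[-0.85,-0.25,-0.35,0.035,0.005,-0.117,0.6]]' >/dev/null; python3 log.py
python3 -m crank '[[-0.9,-0.45,-0.4,0.037,0.007,-0.116,0.6],[-0.9,-0.65,-0.45,0.039,0.009,-0.115,0.6],[-0.85,-0.85,-0.5,0.041,0.011,-0.113,0.6],[-0.75,-1.05,-0.5,0.043,0.014,-0.112,0.6],[-0.65,-1.25,-0.55,0.044,0.016,-0.11,0.6]]' >/dev/null
python3 -m crank '[[0,0,0,0,0,0,0.6]]'; python3 log.py
python3 - <<'E'
from kin import *
g=np.load("grip.npz"); h=hold(g["p"],g["r"]); plan(*place(h,.11),1); plan(*place(h,.02),1)
i=cams.camera_info("wrist"); im=cams.camera("wrist"); np.save("w6.npy",i["pose"]); cv2.imwrite("pics/w6.png",im[:,:,::-1])
E
```

```text
11.53 q [-0.28, 0.44, 2.11, 2.09, 0.53, -1.85] p [0.5731, 0.0579, 0.2823] F [0.9, -0.5, -1.9] w 0.0394
time: 12.28
position: [0.529, 0.0212, 0.2535]
tool_rot: [0.563, 0.73, 0.349, 0.17]
ft_force: [-0.5, -0.4, -2.1]
grip_width: 0.0397
grip_force: 30.0
12.28 q [-0.44, 0.43, 2.13, 1.55, 0.59, -2.06] p [0.529, 0.0212, 0.2535] F [-0.5, -0.4, -2.1] w 0.0397
total turn [-0.007 -0.    -0.005] shift world [0.0024 0.0006 0.0027]
[0.02, 0.37, -0.02] [-0.0075, -0.0, -0.0051]
total turn [-0.007 -0.    -0.005] shift world [ 0.0024  0.0006 -0.0873]
[-1.29, -5.93, 6.28] [-0.0075, -0.0, -0.0051]
```

View pics/w6.png

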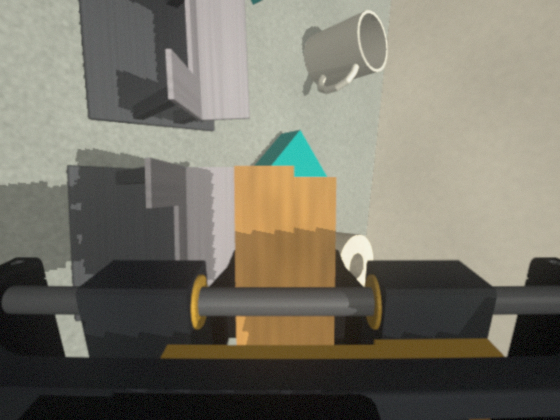

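The carton is flipped: the wider lid half is at x≈235–293 on the near, lower side, and the carton sits over the empty stand. Time to descend.

```bash

python3 -m crank '[[-0.3,-1.45,1.55,-0.007,0,-0.005,0.6],[-0.35,-1.5,1.6,0,0,0,0.6],[-0.35,-1.5,1.6,0,0,0,0.6],[-0.3,-1.5,1.55,0,0,0,0.6],[0,0,0,0,0,0,0.6]]' >/dev/null; python3 log.py
python3 - <<'E'
from kin import *
g=np.load("grip.npz"); h=hold(g["p"],g["r"]); plan(*place(h,.02),1);plan(*place(h,.003),1)
i=cams.camera_info("wrist"); im=cams.camera("wrist")
K,d,T=(np.array(i[x],float) for x in("intrinsics","dist","pose")); Ti=np.linalg.inv(T)
# project expected stand corners near camera side (left end, +y) and mark
A=R.from_euler('z',YE)
pts=[E+A.apply(v) for v in([-.0346,.07,.006],[.0184,.07,-.047],[.0502,.07,-.0152],[-.0346,.035,.006],[.0028,.035,-.0314])]
px=cv2.projectPoints(np.array(pts),cv2.Rodrigues(Ti[:3,:3])[0],Ti[:3,3],K,d)[0][:,0]; print(np.round(px))
b=im[:,:,::-1].copy()
for x,y in px: cv2.circle(b,(int(round(x)),int(round(y))),2,(0,0,255),-1)
cv2.imwrite("pics/w7.png",cv2.resize(b[0:300,150:450],None,fx=2,fy=2))
E
```

```text
12.95 q [-0.43, 0.66, 2.18, 1.96, 0.65, -2.56] p [0.5331, 0.0225, 0.1657] F [-0.7, 0.2, -2.5] w 0.04
total turn [-0.    -0.001 -0.   ] shift world [-0.0016 -0.0006  0.0005]
[0.0, -0.08, -0.16] [-0.0001, -0.0014, -0.0]
total turn [-0.    -0.001 -0.   ] shift world [-0.0016 -0.0006 -0.0165]
[-0.24, -1.28, 1.02] [-0.0001, -0.0014, -0.0]
[[210. 141.]
 [236. 158.]
 [299. 158.]
 [211. 215.]
 [231. 209.]]
```

View pics/w7.png

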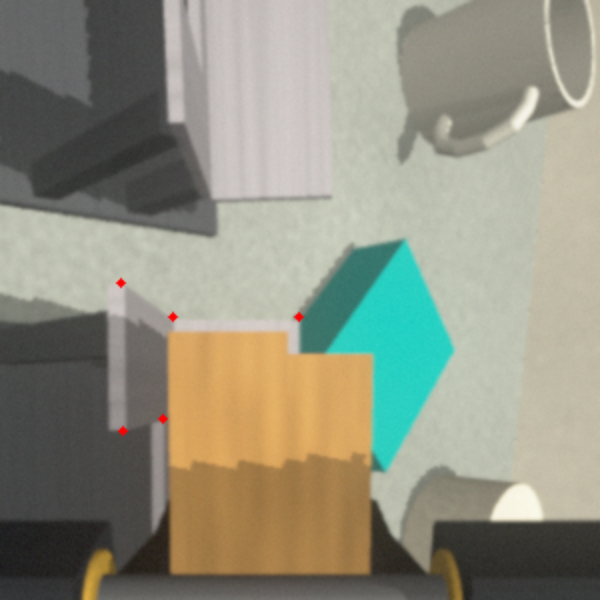

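The projected stand corners (red dots) land on the real edges and the slot corner at about (123,431), so the alignment is right. I'll lower the last part in small steps and watch the force.

```bash

python3 -m crank '[[-0.15,-0.75,0.6,0,-0.001,0,0.6],[-0.1,-0.55,0.4,0,0,0,0.6],[0,0,0,0,0,0,0.6]]' >/dev/null; python3 log.py
python3 -m crank '[[-0.03,-0.14,0.14,0,0,0,0.6],[0,0,0,0,0,0,0.6]]' >/dev/null; python3 log.py
python3 -c "
from kin import *
g=np.load('grip.npz'); h=hold(g['p'],g['r']); plan(*place(h,0),1)"
```

```text
13.38 q [-0.44, 0.71, 2.19, 2.02, 0.67, -2.64] p [0.5318, 0.0212, 0.1511] F [1.4, -0.6, -2.1] w 0.0401
13.62 q [-0.44, 0.71, 2.19, 2.03, 0.68, -2.65] p [0.5319, 0.0211, 0.1491] F [-0.4, -0.2, -1.7] w 0.0398
total turn [0.004 0.001 0.004] shift world [-0.0005  0.0008 -0.0029]
[0.05, -0.23, 0.2] [0.0036, 0.0013, 0.004]
```

```bash

python3 -m crank '[[0.05,-0.12,0.1,0.004,0.001,0.004,0.6],[0,0,0,0,0,0,0.6]]' >/dev/null; python3 log.py
python3 -m crank '[[0,-0.1,0.1,0,0,0,0.6],[0,0,0,0,0,0,0.6]]' >/dev/null; python3 log.py
python3 -m crank '[[0,-0.05,0.05,0,0,0,0.6],[0,0,0,0,0,0,0.6]]' >/dev/null; python3 log.py
python3 -c "
from kin import *
g=np.load('grip.npz'); h=hold(g['p'],g['r']); plan(*place(h,0),1)"
```

```text
13.88 q [-0.43, 0.71, 2.19, 2.03, 0.67, -2.64] p [0.5315, 0.0218, 0.1475] F [-0.2, -0.3, -2.4] w 0.0399
14.12 q [-0.43, 0.72, 2.19, 2.03, 0.68, -2.65] p [0.5315, 0.0219, 0.1462] F [-0.7, 0.3, -0.1] w 0.0399
14.38 q [-0.43, 0.72, 2.19, 2.03, 0.68, -2.65] p [0.5314, 0.022, 0.146] F [-4.0, -1.9, 4.9] w 0.0401
total turn [ 0.001  0.    -0.   ] shift world [-0.     -0.0001  0.0002]
[-0.01, 0.01, -0.02] [0.0009, 0.0004, -0.0]
```

```bash

python3 -m crank '[[0,-0.05,0,0,0,0,0.6],[0,0,0,0,0,0,0.6]]' >/dev/null; python3 log.py
python3 -m crank '[[0,-0.05,0,0,0,0,0.6],[0,0,0,0,0,0,0.6]]' >/dev/null; python3 log.py
python3 -m crank '[[0,0,0,0,0,0,0.6],[0,0,0,0,0,0,0.6]]' 4 >/dev/null; python3 log.py
```

```text
14.62 q [-0.43, 0.72, 2.19, 2.04, 0.68, -2.66] p [0.5314, 0.022, 0.1459] F [-2.7, -1.6, 6.4] w 0.0396
14.88 q [-0.43, 0.72, 2.19, 2.04, 0.68, -2.66] p [0.5312, 0.022, 0.1457] F [-3.5, -1.2, 6.4] w 0.04
15.12 q [-0.43, 0.72, 2.19, 2.04, 0.68, -2.66] p [0.5313, 0.0221, 0.1453] F [-0.2, 0.5, 5.2] w 0.0396
```

```bash

python3 -m crank '[[0,0,0,0,0,0,0.5],[0,0,0,0,0,0,0.45],[0,0,0,0,0,0,0.4],[0,0,0,0,0,0,0.3],[0,0,0,0,0,0,0.27]]' >/dev/null; python3 log.py
python3 - <<'E'
from kin import *
i=cams.camera_info("wrist"); im=cams.camera("wrist"); cv2.imwrite("pics/w8.png",im[:,:,::-1])
K,d,T=(np.array(i[x],float) for x in("intrinsics","dist","pose")); Ti=np.linalg.inv(T)
hsv=cv2.cvtColor(im,cv2.COLOR_RGB2HSV); m=cv2.inRange(hsv,(8,90,60),(22,255,255)); m[255:]=0
ct=max(cv2.findContours(m,0,2)[0],key=cv2.contourArea); print("contour",cv2.approxPolyDP(ct,2,True)[:,0].tolist())
A=R.from_euler('z',YE)*R.from_euler('y',np.pi/4)  # x down-away, z up-away
L=[(x,.056,z) for x in(-.046,.046) for z in(-.02,0)]+[(x,.052,z) for x in(-.042,.042) for z in(0,.02)]
px=cv2.projectPoints(np.array([E+A.apply(v) for v in L]),cv2.Rodrigues(Ti[:3,:3])[0],Ti[:3,3],K,d)[0][:,0]
for v,p in zip(L,px): print(v,np.round(p,1))
E
```

```text
15.75 q [-0.43, 0.72, 2.19, 2.04, 0.68, -2.66] p [0.5306, 0.0219, 0.1445] F [-0.8, 0.4, 0.4] w 0.0612
contour [[237, 166], [237, 254], [336, 254], [336, 177], [298, 177], [295, 165]]
(-0.046, 0.056, -0.02) [236.1 165. ]
(-0.046, 0.056, 0) [289.4 165. ]
(0.046, 0.056, -0.02) [258.2 176.7]
(0.046, 0.056, 0) [288.2 176.7]
(-0.042, 0.052, 0) [289.3 176.2]
(-0.042, 0.052, 0.02) [340.7 176.3]
(0.042, 0.052, 0) [288.2 182.5]
(0.042, 0.052, 0.02) [318.7 182.6]
```

The carton is nested: its corners are at (237,166) and (336,177), within about 1.5 mm of the prediction, and the lid is on. I'll retreat straight back.

```bash

python3 -m crank '[[0,0,-0.8,0,0,0,0.2],[0,0,-1.5,0,0,0,0.2],[0,0,-2.0,0,0,0,0.2]]' >/dev/null; python3 log.py
python3 -m crank '[[0,0,-2.0,0,0,0,0.2],[0,0,-2.0,0,0,0,0.2],[0,0,-1.0,0,0,0,0.2],[0,0,0,0,0,0,0.2]]' >/dev/null; python3 log.py
python3 - <<'E'
from kin import *
r=R.from_quat(robot.get_obs()["tool_rot"]); print("up",np.round(r.inv().apply([0,0,1]),2))
E
```

```text
16.18 q [-0.51, 0.64, 2.25, 1.93, 0.68, -2.61] p [0.5021, 0.008, 0.1752] F [-0.2, -0.2, -0.0] w 0.0697
16.68 q [-0.6, 0.53, 2.3, 1.77, 0.69, -2.51] p [0.4704, -0.0082, 0.2099] F [-0.2, -1.1, -0.1] w 0.0696
up [ 0.14  0.71 -0.69]
```

Now up and clear, then I measure the result from the fixed cameras.

```bash

python3 -m crank '[[0.4,2.1,-2.1,0,0,0,0.2],[0.4,2.1,-2.1,0,0,0,0.2],[-4,2.1,-2.1,0,0,0,0.2],[-5,0,0,0,0,0,0.2],[-5,0,0,0,0,0,0.2]]' >/dev/null
python3 -m crank '[[-5,0,0,0,0,0,0.2],[0,0,0,0,0,0,0.2]]' >/dev/null; python3 log.py
python3 - <<'E'
from kin import *
def proj(i,P):
    K,d,T=(np.array(i[x],float) for x in("intrinsics","dist","pose")); Ti=np.linalg.inv(T)
    return cv2.projectPoints(np.array(P),cv2.Rodrigues(Ti[:3,:3])[0],Ti[:3,3],K,d)[0][:,0]
def box(c,y,lid):
    A=R.from_euler('z',y)*R.from_euler('y',np.pi/4); z0=lambda a,b:(a,b)
    L=[(x,s,z) for x in(-.046,.046) for s in(-.056,.056) for z in((-.003,.02) if lid>0 else(-.02,.003))]
    L+=[(x,s,z) for x in(-.042,.042) for s in(-.052,.052) for z in((-.02,0) if lid>0 else(0,.02))]
    return [c+A.apply(v) for v in L]
for n in("top","side"):
    old=cv2.imread(f"pics/{n}0.png"); im=cams.camera(n)[:,:,::-1].copy(); cv2.imwrite(f"pics/{n}9.png",im); i=cams.camera_info(n)
    for nm,src,c,y,lid in(("before C",old,C,YC,1),("after E",im,E,YE,-1)):
        h=cv2.convexHull(proj(i,box(c,y,lid)).astype(np.float32)); mod=np.zeros(src.shape[:2],np.uint8); cv2.fillConvexPoly(mod,np.round(h).astype(int),255)
        m=cv2.inRange(cv2.cvtColor(src,cv2.COLOR_BGR2HSV),(8,90,60),(24,255,255)); roi=cv2.dilate(mod,np.ones((15,15)))
        m&=roi; a,b=cv2.moments(m,True),cv2.moments(mod,True)
        iou=(m&mod>0).sum()/((m|mod)>0).sum()
        print(n,nm,"mask",round(a["m10"]/a["m00"],1),round(a["m01"]/a["m00"],1),a["m00"],"model",round(b["m10"]/b["m00"],1),round(b["m01"]/b["m00"],1),b["m00"],"iou",round(iou,2),"rect",np.round(cv2.minAreaRect(cv2.findNonZero(m))[1:][0],1),round(cv2.minAreaRect(cv2.findNonZero(m))[2],1),"modrect",np.round(cv2.minAreaRect(h)[1],1),round(cv2.minAreaRect(h)[2],1))
E
```

```text
17.55 q [-0.86, 0.47, 1.92, 1.12, 0.89, -1.92] p [0.5324, -0.1951, 0.2709] F [0.4, 0.4, -0.3] w 0.0693
top before C mask 219.7 239.6 1687.0 model 220.7 239.3 1769.0 iou 0.95 rect [35.9 49.8] 78.7 modrect [35.5 50.6] 78.4
top after E mask 296.5 235.1 1679.0 model 297.1 235.1 1753.0 iou 0.95 rect [36.6 47.6] 81.3 modrect [36.1 47.8] 80.7
side before C mask 288.5 254.4 1583.0 model 288.7 254.3 1790.0 iou 0.88 rect [33.7 59.1] 53.7 modrect [35.9 62.3] 53.6
side after E mask 309.2 215.3 1006.0 model 309.7 215.1 1198.0 iou 0.84 rect [25.2 48.4] 53.1 modrect [27.6 51. ] 53.0
```

Both fixed cameras agree with the nested, lid-down model to within about 1 px (roughly 2 mm), so I'm handing in.

```bash
python3 -c "
from rig import ticket
print(ticket.hand_in())"
```

```text
the job is handed in; nothing more can be done
None
```

The carton is turned over and nested lid-down in the middle of the empty stand, with the lid still on and the mailer left alone; I handed the job in at about 18 s, and it returned no verdict.

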